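Slide the pin carrier under the leaf spring of the test jig

ROBOT

A 7-joint arm with a two-finger parallel gripper is mounted at the origin on the work surface. World frame = base frame: x ahead of the robot, y to its left, z up, the work surface at z = 0. Lengths are in mm, angles in rad, forces in N, time in s.
With the tool pointing down it reaches from about 400 to 850 mm from the base axis. Payload 4.5 kg.
Tool frame: the origin (TCP) lies on the mounting face of the last link; the fingertips stand 173 mm ahead of it and the grasp point (between the pads) lies 155 mm ahead of it; z points along the fingers, y is the direction in which the jaws open and shut (so a half turn about z gives the same grasp; the last joint's range is limited). The gripper opens to 85 mm and grips with 20 to 120 N. Pads are 22 mm wide; open, the fingers measure 114 mm over their backs; the gripper's body (76 mm by 85 mm) begins 54 mm behind the grasp point. The pads swing forward as they close: fully open they stand 13 mm farther back than shut.
Start: joints at [-1.273, 0.689, -0.195, 1.565, 0.157, 0.902, -0.215], TCP at [162.947, 603.395, 404.717] pointing down, gripper open.
Joint ranges: [-3.01, 3.01], [-0.46, 2.08], [-1.47, 1.51], [0.13, 2.56], [-1, 4.14], [0.04, 2.09], [-2.66, 2.66]. Speed limits (rad/s): [2.57, 2.57, 3.14, 3.14, 3.14, 3.14, 3.14].

INTERFACE

Orientations are given as [roll, pitch, yaw] about the fixed x, y, z axes, in that order (R = Rz(yaw) Ry(pitch) Rx(roll)).
In Python, from rig import telemetry, viewer, job gives the robot as it stands. The module is installed in compiled form; this text tells all that it offers.
- The arm moves only by the tool step_arm, never from a script. Its argument "plan" is a list of rows, each a list of 3 entries, a list of its own where there are three numbers: the shift along the tool's x, y, z in m, then the turn, a rotation vector about the tool's x, y, z in rad, then the closure, from -1 (fully open) to 1 (shut), so that 0 is half open. In form: [[[tx, ty, tz], [wx, wy, wz], grip], ...]. A call has 1 to 5 rows; each row is the pose to reach, as a shift and turn from the pose measured when the call began, along the tool's axes at that moment; what a row does not reach only later rows make up. A row lasts 1/10 s, in which the tool goes at most 50 mm and 8.59 degrees, less where a joint would pass 70% of its speed; a pose out of reach is approached as far as the arm can. A call with a gripper value outside its range is refused whole. The fingers move at their own pace and stop on an object; "squeeze" is the grip in N (left out, the last holds). Time passes only in rows, so rows that repeat a pose let the fingers close. It gives the time, the measured TCP pose, the force and the opening at its end, in the units of the state.
- telemetry.get_obs(): the state, without advancing time (a new reading comes with each control period).
- viewer.grab_frame(name): name is "scene" or "side" or "wrist"; returns (picture, depth): 480x640x3 uint8, red, green, blue; 480x640 float32, mm along the optical axis (not along the pixel's ray), 0 where there is no reading.
- viewer.camera_params(name): a dict with "fovy" (degrees; the focal length in pixels is half the picture's height over the tangent of half this angle, whatever the lens; pixels are square), "cx", "cy" (the principal point, pixels), "extrinsics" (4x4, takes a point from world to camera coordinates). Camera axes: x right, y down, z forward; pixel columns grow to the right and rows downward; lengths in mm; the calibration is good to about 2 mm. A picture is of the moment at which its call begins: read the wrist's pose just before it. camera_params takes no time and is no camera call; for the wrist camera it gives the pose at the moment of the call.
- job.hand_in(): hands the job in, once; it reports no verdict.
The state is a dict: "clock": time; "q": joint angles; "qd": joint speeds; "effort": joint torques, N m; "tool_pos": TCP position; "eef_rot": TCP orientation; "wrist_force": force on the tool from outside, world axes, zero at the start; "moment": the same for the moment, N m; "gripper_width": finger opening in mm.
Only numpy, scipy, OpenCV 4.12 (cv2) and the standard library are available. Lean on these libraries where they do the work, as an engineer would, in place of code of your own. Each camera call takes 0.05 s, during which the arm holds its last target.

TASK

Load the pin carrier into the test jig with the fingertips, without picking it up: press it down hard against its sprung rails and, while keeping it down, slide it under the bridge and the leaf spring until it is fully home against the end stop. Then push the start button on the tester box all the way down, and let go. Do not lift the carrier out of its channel, and leave the other things on the bench where they are.

Things in the scene. Friction and masses are not known exactly. Their poses are not given: they have to be found in the camera images.
- jig: Blue test jig fixed to the bench, 220 mm long (its x from -115 to +105 mm), 90 mm wide (y). Origin on the table surface. Its x is the direction in which the carrier is slid, z is up. A straight channel runs along it: floor 25 mm above the origin, aluminium side walls 53 mm apart and 18 mm above the floor.
- jig_mouth (a point): Point on the channel floor, on the centre line, under the near edge of the bridge, where the carrier's nose goes in (jig x = 40, y = 0, z = 25 mm). The bridge is a dark steel bar across the channel, x = 40 to 52 mm, with 10.5 mm free height under it and its top 22 mm above the floor.
- jig_home (a point): Point on the channel floor (jig x = 37, y = 0, z = 25 mm) where the carrier's origin lies when fully home, its nose against the end stop. The end stop's face is at jig x = 92 mm, 14 mm high.
- lifter (a joint): How far the two sprung steel rails in the channel floor are pressed down: 0 up (12 mm above the floor, carrier resting on them), 0.012 flush. They stay level, lie from jig x = -96 to +28 mm, push up with 4 N at the top and 9 N when flush. With them up the carrier's nose runs into the bridge; pressed down to the floor it passes under.
- leaf (a joint): Angle (rad) by which the steel leaf spring is lifted: 0 free. 20 mm wide, rooted at the bridge's far edge (jig x = 52 mm), it slopes down along +x to its end at x = 82 mm, about 5 mm above the floor. The carrier's nose lifts it to about 0.1; it then presses on the carrier's top with about 4 N and drags on it.
- carrier: Loose flat black plastic pin carrier, 110 mm (x) x 50 (y) x 8 (z), about 70 g, lying in the jig's channel on the sprung rails, its axes parallel to the jig's. Origin at the centre of its underside. Two rows of brass contacts lie flush in its front half; the first 5 mm of the nose (x = 50 to 55) is only 5 mm high. Flat pressing area behind the ridge: x from -55 to -11 mm.
- carrier_ridge (a point): Centre of the top of the carrier's ridge, which crosses the carrier at its x = -8 mm: 6 mm thick (x from -11 to -5), 40 mm wide, 6.5 mm above the carrier's top. It can be pushed from behind; with the carrier home its front is still 8 mm short of the bridge. Let go at home, the rails raise the carrier's rear by up to about 5 mm; its front stays held down.
- tester: Grey tester box fixed to the bench, 85 x 85 x 45 mm, origin at the centre of its underside. It stands on one side of the jig or on the other.
- start (a joint): Travel of the tester's start button: 0 out, 0.006 fully pressed in; springs back; 5 N at full travel.
- start_top (a point): Centre of the top of the start button, a round black cap 30 mm across on top of the tester, pressed straight down.
- plug_a: Black plug housing 42 mm across, 42 mm high, standing beside the jig; leave it alone. Origin under its centre.
- plug_b: Black plug housing 42 mm across, 36 mm high, standing on the bench; leave it alone. Origin under its centre.
- driver: Screwdriver 170 mm long with a green handle, lying beside the jig; leave it alone.
- tape: Roll of paper tape, 90 mm across, 40 mm high, lying flat; leave it alone. Origin under its centre.
- bottle: Water bottle, 64 mm across, 200 mm high, standing; leave it alone. Origin under its centre.
- cutters: Side cutters with orange handles, 135 mm long, lying on the bench; leave them alone.
There are look-alikes about, which are no part of the job. There is more than one size of the carrier; the one meant has the size given above.

How it is judged:
By the outcome, as a careful person would: the job done as asked, in the order asked, and still so for the second after the job is handed in, with the robot touching nothing.
It also fails if it takes over 51 s, if anything falls off the work surface, if the arm or the gripper's body presses on something with over 40 N, if the wrist force passes 120 N, or if a joint passes its speed limit or range.

## Working session

There is one attempt and no reset: what is moved stays moved. The work goes in short steps, Python scripts to look and compute and a tool call to move; the robot and the scene stay as the last step left them, time stands still between calls to the robot, and variables do not carry over. Pictures are saved under pics/ and viewed, and the job is handed in when it is done.

Besides the shell and the picture viewer there is one more tool, called after "Call:" by a JSON object that holds its "api" and its "payload". step_arm: Moves the arm, as the interface text tells. Its arguments: {"type":"object","properties":{"plan":{"type":"array","items":{"type":"array"}},"squeeze":{"type":"number"}},"required":["plan"]}

```bash
mkdir -p pics
cat > h.py <<'E'
import numpy as np, cv2
from rig import telemetry, viewer, job
def cam(n):
    p=viewer.camera_params(n); f=240/np.tan(np.radians(p['fovy'])/2)
    return f,p['cx'],p['cy'],np.array(p['extrinsics'])
def grab(n,save=None):
    c=cam(n); im,d=viewer.grab_frame(n)
    if save:
        cv2.imwrite('pics/%s.png'%save,im[:,:,::-1]); np.savez('pics/%s.npz'%save,im=im,d=d,c=np.array(c[:3]),E=c[3])
    return im,d,c
def load(s):
    z=np.load('pics/%s.npz'%s); return z['im'],z['d'],(*z['c'],z['E'])
def ray(c,u,v,z):
    f,cx,cy,E=c; R=E[:3,:3]; t=E[:3,3]; o=-R.T@t; r=R.T@np.array([(u-cx)/f,(v-cy)/f,1]); return o+r*(z-o[2])/r[2]
def pt(c,d,u,v):
    f,cx,cy,E=c; Z=d[int(round(v)),int(round(u))]; p=np.array([(u-cx)/f*Z,(v-cy)/f*Z,Z]); return E[:3,:3].T@(p-E[:3,3])
def cloud(c,d):
    f,cx,cy,E=c; v,u=np.mgrid[:480,:640]; P=np.stack([(u-cx)/f*d,(v-cy)/f*d,d],-1); return (P-E[:3,3])@E[:3,:3]
def proj(c,p):
    f,cx,cy,E=c; q=E[:3,:3]@np.array(p)+E[:3,3]; return cx+f*q[0]/q[2],cy+f*q[1]/q[2]
E
python3 - <<'E'
from h import *
np.set_printoptions(precision=3,suppress=True)
print(telemetry.get_obs())
for n in ['scene','side','wrist']:
    im,d,c=grab(n,n+'0'); print(n,c)
E
```

```text
{'clock': 0.0, 'q': array([-1.273,  0.69 , -0.194,  1.566,  0.157,  0.902, -0.215]), 'qd': array([-0.001,  0.   ,  0.   , -0.   , -0.001, -0.   ,  0.001]), 'effort': array([  0.001, -53.961,  -1.266, -15.854,   0.009,   0.009,  -0.   ]), 'tool_pos': array([162.901, 603.038, 403.867]), 'eef_rot': array([-3.14 ,  0.   ,  2.878]), 'wrist_force': array([ 0.672, -0.571, -0.801]), 'moment': array([-0.016, -0.02 ,  0.023]), 'gripper_width': 85.20105314025969}
scene (np.float64(599.0616029037708), 324.78026020239463, 235.08806753038357, array([[  -0.293,    0.956,   -0.016,  100.354],
       [   0.622,    0.178,   -0.763, -293.019],
       [  -0.726,   -0.234,   -0.646, 2136.434],
       [   0.   ,    0.   ,    0.   ,    1.   ]]))
side (np.float64(567.4999715746576), 327.6039365287267, 233.0427376605053, array([[   0.914,   -0.405,   -0.002, -508.929],
       [  -0.24 ,   -0.54 ,   -0.807,  211.175],
       [   0.326,    0.738,   -0.591, 1137.01 ],
       [   0.   ,    0.   ,    0.   ,    1.   ]]))
wrist (np.float64(375.51948705619094), 315.17585529826266, 242.94602954815215, array([[   0.26 ,    0.965,   -0.002, -623.227],
       [   0.932,   -0.251,    0.26 ,  -36.131],
       [   0.25 ,   -0.07 ,   -0.966,  379.1  ],
       [   0.   ,    0.   ,    0.   ,    1.   ]]))
```

View pics/scene0.png

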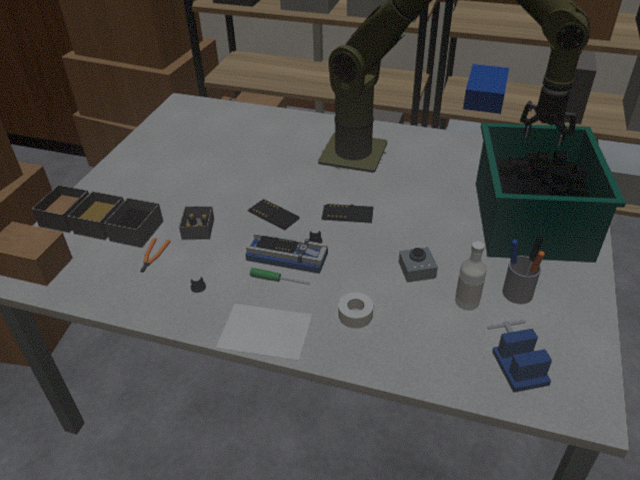

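View pics/side0.png

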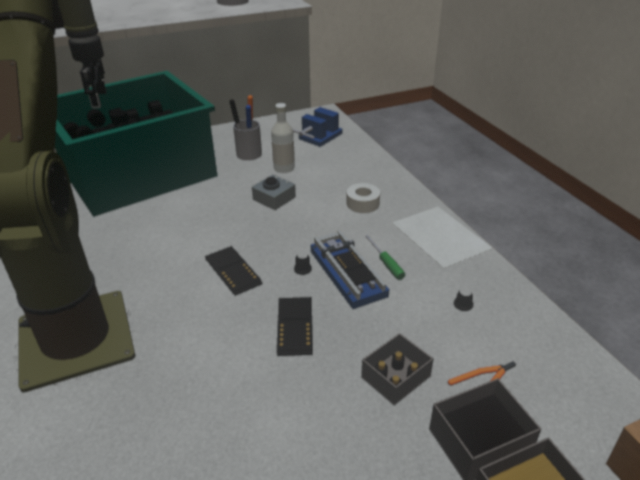

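View pics/wrist0.png

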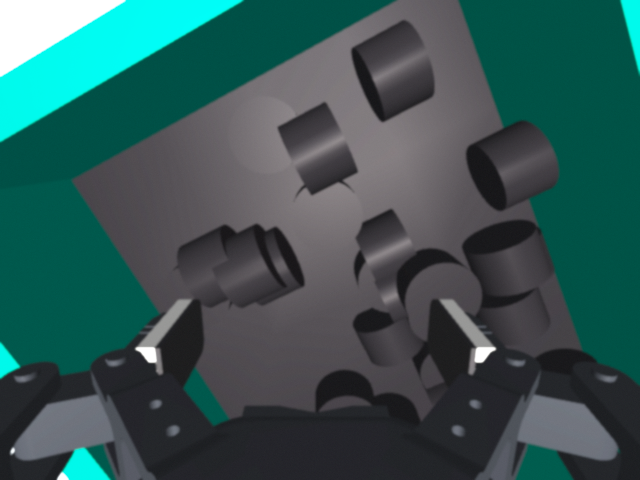

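Scene view: jig at (287,252) with the carrier in its channel; loose look-alike carriers at (273,213) and (347,213); blue vise-like look-alike at (522,360); tester with button at (418,260); plug_a (315,237) beside the jig, driver (280,276) on the other side. Gripper is over the green bin. Measuring the jig next.

Run:
```python
from h import *
np.set_printoptions(precision=1,suppress=True)
for n in ['scene0','side0']:
    im,d,c=load(n); P=cloud(c,d)
    hsv=cv2.cvtColor(im,cv2.COLOR_RGB2HSV)
    m=((hsv[...,0]>105)&(hsv[...,0]<125)&(hsv[...,1]>110)&(d>0)).astype(np.uint8)
    k,l,s,ce=cv2.connectedComponentsWithStats(m)
    for i in range(1,k):
        if s[i,4]>60:
            q=P[l==i]; print(n,s[i],ce[i],q.min(0),q.max(0),q.mean(0))
    pts=dict(scene0=[(418,255),(315,240),(480,140),(490,160)],side0=[(272,185),(303,265),(130,120),(180,90),(208,108)])[n]
    for u,v in pts: print((u,v),pt(c,d,u,v))
    G=(hsv[...,0]>75)&(hsv[...,0]<95)&(hsv[...,1]>120)&(d>0); q=P[G]; print('bin',np.percentile(q,[1,99],axis=0))
    print('table',np.median(P[200:300,200:220,2]))
    x0,x1,y0,y1=dict(scene0=(235,345,220,300),side0=(290,420,210,320))[n]
    cv2.imwrite('pics/%s_crop.png'%n,cv2.resize(im[y0:y1,x0:x1,::-1],None,fx=6,fy=6,interpolation=cv2.INTER_CUBIC))
```

```text
scene0 [ 464   64   45   49 1564] [486.1  87. ] [-1593.2   312.2  -326.8] [-784.1  482.8  -90.5] [-896.9  398.8 -121.7]
scene0 [511 239   7  24  88] [514.4 248.6] [410.  553.6  66. ] [561.5 579.6 179.9] [546.4 565.8 148.5]
scene0 [254 254  59  13 160] [283.2 260. ] [ 608. -120.   16.] [636.4  52.5  32.2] [623.3 -35.3  24.5]
scene0 [502 329  35  15 305] [519.1 335.9] [738.6 564.7  74.6] [801.2 640.4  86.2] [770.8 602.9  79.5]
scene0 [494 347  56  41 405] [519.3 373.2] [761.9 555.8  13.6] [873.6 683.3  74.1] [829.3 617.1  20.3]
scene0 [513 350  38  17 420] [531.6 357.8] [763.1 593.2  27.9] [860.7 672.6  86. ] [826.6 633.2  78.3]
(418, 255) [538.9 326.8  60.3]
(315, 240) [511.7  22.6  19.4]
(480, 140) [-218.1  424.1   -5.3]
(490, 160) [270.9 468.4 223. ]
bin [[  5.9 435.6  23.7]
 [430.2 803.8 225.1]]
table 0.33349399859351436
side0 [316 108  21   9  89] [326.1 112.2] [802.8 587.8  73.4] [852.6 657.7  83.1] [827.4 623.   78.6]
side0 [304 115  22   9 106] [314.9 118.8] [749.8 559.5  54.8] [822.  660.6  84.1] [777.8 598.   75.9]
side0 [314 129  26  13  95] [326.8 135.3] [763.4 549.5  12.8] [866.7 614.7  26.5] [811.4 581.3  19.5]
side0 [314 248  35  45 208] [332.3 271.6] [ 540.4 -122.    18.4] [554.1  48.4  28.7] [547.1 -46.3  23.9]
side0 [361 283  20  16 171] [369.2 291. ] [ 567.1 -153.1   18.7] [ 616.2 -114.    38.7] [ 592.6 -138.4   24.2]
(272, 185) [533.3 312.7  52.1]
(303, 265) [494.8  -2.5  26.5]
(130, 120) [236.3 684.3 137.8]
(180, 90) [389.  672.2 207.6]
(208, 108) [426.9 492.6 217.6]
bin [[ 42.4 427.2  76.5]
 [418.2 793.6 220.4]]
table -1.156236053916101
```

View pics/scene0_crop.png

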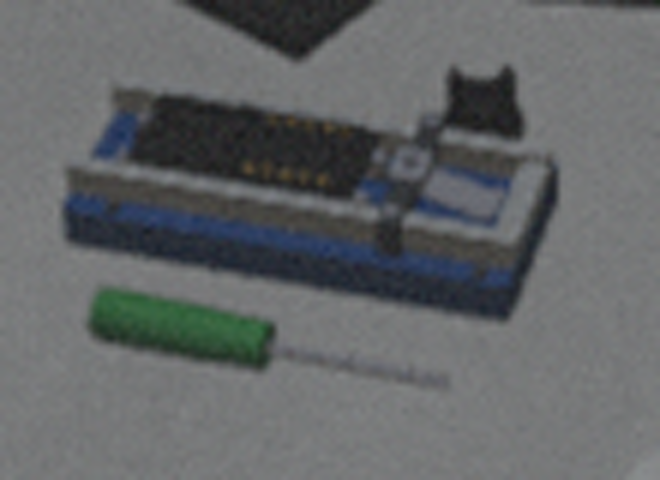

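View pics/side0_crop.png

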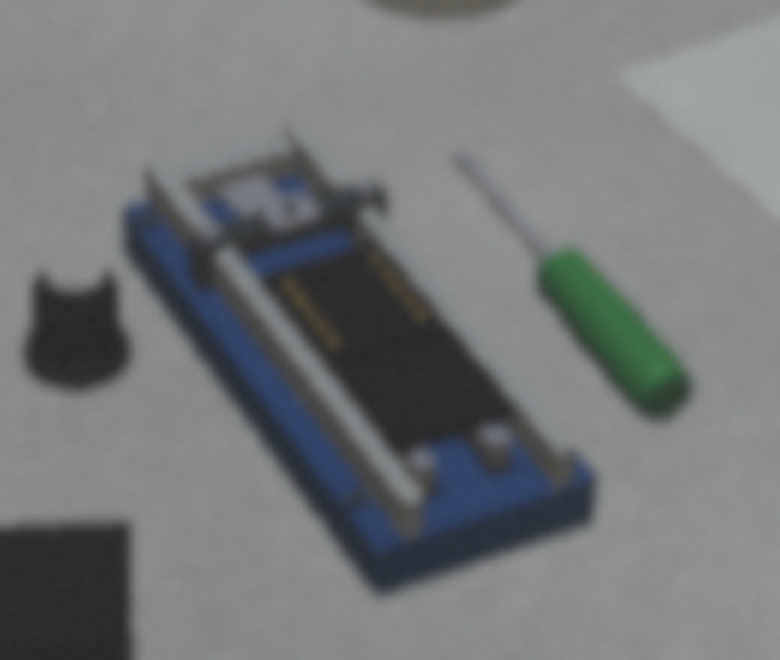

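```bash
cat >> h.py <<'E'
from scipy.spatial.transform import Rotation as Ro
def to(p,yaw=None,o=None):
    o=o or telemetry.get_obs(); R=Ro.from_euler('xyz',o['eef_rot']).as_matrix()
    s=R.T@(np.array(p)-o['tool_pos'])/1000
    out=[np.round(s,4)]
    if yaw is not None:
        T=Ro.from_euler('xyz',[np.pi,0,yaw]).as_matrix(); out.append(np.round(Ro.from_matrix(R.T@T).as_rotvec(),3))
    return out
E
python3 - <<'E'
from h import *
im,d,c=load('wrist0'); R=c[3][:3,:3]; print('cam',-R.T@c[3][:3,3], 'fwd',R[2],'right',R[0])
o=telemetry.get_obs(); print(to([585,-60,440],np.pi/2))
im,d,c=load('scene0');print('bottle',pt(c,d,476,250))
E
```

```text
cam [101.11339677 619.1947595  373.9090148 ] fwd [ 0.25039226 -0.07004065 -0.96560759] right [ 0.26049425  0.96547221 -0.00248192]
[array([-0.5803, -0.5302, -0.0351]), array([-1.000e-03,  1.000e-03,  1.307e+00])]
bottle [631.13416806 472.97380128 193.54334727]
```

Call:
{"api": "step_arm", "payload": {"plan": [[[0,0,-0.05],[0,0,0],1],[[-0.03,-0.03,-0.07],[0,0,0.1],1],[[-0.58,-0.52,-0.07],[0,0,1.3],1],[[-0.58,-0.52,-0.07],[0,0,1.3],1],[[-0.58,-0.52,-0.07],[0,0,1.3],1]]}}

```text
clock: 0.65
tool_pos: [266.9, 439.0, 474.4]
eef_rot: [-3.141, 0.001, 2.322]
wrist_force: [0.7, -0.1, -0.0]
gripper_width: 12.4
```

Run:
```python
from h import *
print(to([585,-60,440],np.pi/2))
```

```text
[array([-0.5818, -0.1081,  0.035 ]), array([-0.001,  0.001,  0.751])]
```

Call:
{"api": "step_arm", "payload": {"plan": [[[-0.582,-0.108,0.0],[0,0,0.75],1],[[-0.582,-0.108,0.0],[0,0,0.75],1],[[-0.582,-0.108,0.0],[0,0,0.75],1],[[-0.582,-0.108,0.0],[0,0,0.75],1],[[-0.582,-0.108,0.0],[0,0,0.75],1]]}}

```text
clock: 1.15
tool_pos: [401.1, 228.2, 474.6]
eef_rot: [-3.142, 0.001, 1.572]
wrist_force: [1.4, -0.0, 0.6]
gripper_width: -0.1
```

Run:
```python
from h import *
print(telemetry.get_obs()['q']);print(to([585,-60,440],np.pi/2))
```

```text
[-0.73427086  0.38196002  0.16812364  1.95206468 -0.08465157  0.81482064
 -0.5186123 ]
[array([-0.2884,  0.1836,  0.0349]), array([-0.   ,  0.001,  0.001])]
```

Call:
{"api": "step_arm", "payload": {"plan": [[[-0.288,0.184,0.02],[0,0,0],1],[[-0.288,0.184,0.02],[0,0,0],1],[[-0.288,0.184,0.02],[0,0,0],1],[[-0.288,0.184,0.02],[0,0,0],1],[[-0.288,0.184,0.02],[0,0,0],1]]}}

```text
clock: 1.65
tool_pos: [535.5, 17.9, 460.1]
eef_rot: [-3.141, 0.001, 1.572]
wrist_force: [1.0, 1.4, -0.4]
gripper_width: -0.1
```

Call:
{"api": "step_arm", "payload": {"plan": [[[-0.07,0.05,0.02],[0,0,0],1],[[-0.08,0.05,0.02],[0,0,0],1],[[-0.08,0.05,0.02],[0,0,0],1],[[-0.08,0.05,0.02],[0,0,0],1]]}}

```text
clock: 2.05
tool_pos: [585.5, -63.3, 439.3]
eef_rot: [-3.14, 0.001, 1.57]
wrist_force: [-0.2, 0.7, -0.6]
gripper_width: -0.2
```

Run:
```python
from h import *
o=telemetry.get_obs();print(o['q'],o['tool_pos'],o['qd'])
grab('wrist','w1')
```

```text
[-0.06593679  0.60311383  0.16342441  1.64691559 -0.11672356  0.90304872
  0.14041363] [585.51485478 -63.27084143 439.29711134] [-0.0468881  -0.0251736  -0.03992765  0.01805437 -0.00961799  0.00256488
 -0.00092635]
```

View pics/w1.png

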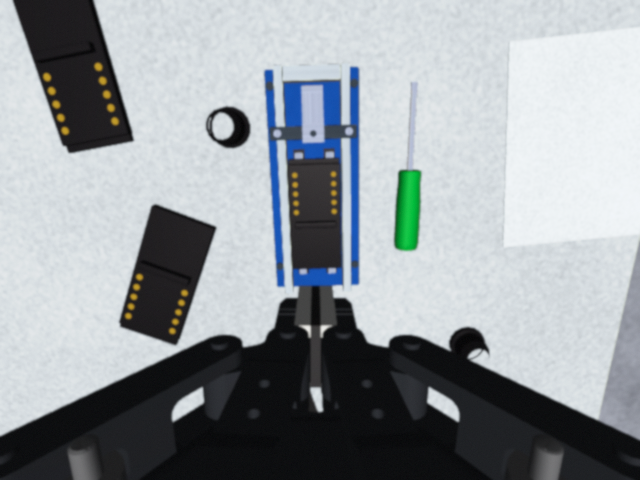

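Wrist view: jig at u 265–358, v 65–287, bridge at v≈132, carrier (u 290–341, v 158–268) with ridge at v≈222. The loose look-alikes at (80,90) and (165,275) are bigger and not in the channel. plug_a (228,127), driver (410,165), plug_b (468,345).

Run:
```python
from h import *
np.set_printoptions(precision=1,suppress=True)
im,d,c=load('w1'); 
cv2.imwrite('pics/w1_crop.png',cv2.resize(im[55:300,230:390,::-1],None,fx=2.4,fy=2.4,interpolation=cv2.INTER_CUBIC))
P=cloud(c,d); g=cv2.cvtColor(im,cv2.COLOR_RGB2GRAY).astype(int)
hsv=cv2.cvtColor(im,cv2.COLOR_RGB2HSV)
m=((hsv[...,0]>100)&(hsv[...,0]<130)&(hsv[...,1]>110)).astype(np.uint8)
# jig wall: bright columns in row
for v in range(160,280,15):
    r=g[v,262:365]; b=np.where(m[v,262:365])[0]+262
    dark=np.where((r<90)&(m[v,262:365]==0))[0]+262
    print(v,'blue',b.min(),b.max(),'dark',dark.min(),dark.max(), 'blueX',ray(c,b.min(),v,25)[:2],ray(c,b.max()+1,v,25)[:2],'car',ray(c,dark.min(),v,45)[:2],ray(c,dark.max()+1,v,45)[:2])
for u in (300,318,335):
    print(u,[(v,g[v,u],round(float(P[v,u,1]),1),round(float(P[v,u,2]),1)) for v in list(range(150,166,2))+list(range(214,232,2))+list(range(262,276,2))])
print('depth z: blue',pt(c,d,315,278),'end stop',pt(c,d,312,72),'bridge',pt(c,d,298,132),'leaf',pt(c,d,312,100),'wall',pt(c,d,346,200), pt(c,d,286,200))
```

```text
160 blue 270 358 dark 289 338 blueX [541.2 -16.6] [630.2 -16.7] car [561.6 -15.7] [609.  -15.7]
175 blue 271 358 dark 288 340 blueX [541.7 -31.4] [630.6 -31.5] car [560.3 -29.7] [611.1 -29.8]
190 blue 272 358 dark 289 340 blueX [542.2 -46.5] [631.1 -46.6] car [561.  -44.1] [611.3 -44.1]
205 blue 273 358 dark 290 339 blueX [542.8 -62. ] [631.5 -62.1] car [561.7 -58.7] [610.6 -58.7]
220 blue 274 358 dark 290 339 blueX [543.3 -77.7] [632.  -77.8] car [561.4 -73.6] [610.9 -73.7]
235 blue 275 358 dark 291 341 blueX [543.9 -93.9] [632.4 -93.9] car [562.1 -88.9] [613.1 -89. ]
250 blue 276 358 dark 292 341 blueX [ 544.5 -110.3] [ 632.9 -110.4] car [ 562.9 -104.5] [ 613.4 -104.6]Traceback (most recent call last):
  File "<stdin>", line 12, in <module>
    return umr_minimum(a, axis, None, out, keepdims, initial, where)
ValueError: zero-size array to reduction operation minimum which has no identity
```

View pics/w1_crop.png

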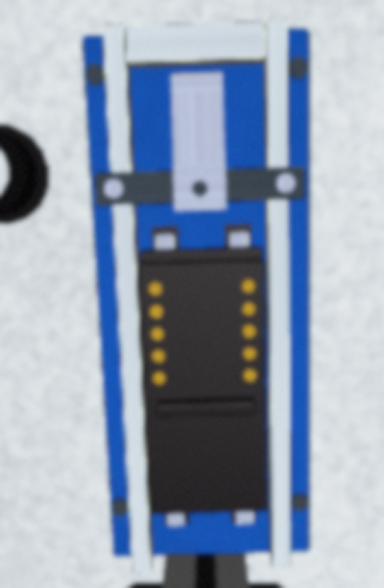

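Run:
```python
from h import *
np.set_printoptions(precision=1,suppress=True)
im,d,c=load('w1'); P=cloud(c,d); g=cv2.cvtColor(im,cv2.COLOR_RGB2GRAY).astype(int)
for u in (300,318,335):
    print(u,[(v,int(g[v,u]),round(float(P[v,u,1]),1),round(float(P[v,u,2]),1)) for v in list(range(64,86,2))+list(range(122,142,2))+list(range(150,164,2))+list(range(214,232,2))+list(range(262,276,2))])
for n,u,v in [('blue',270,200),('end stop',312,72),('bridge',298,132),('leaf',312,100),('wall',346,200),('wall',286,200),('carrier',315,200)]: print(n,pt(c,d,u,v))
im,d,c=load('scene0')
for n in ['scene0','side0']:
    im,d,c=load(n);P=cloud(c,d); M=(P[...,2]>38)&(P[...,2]<50)&(abs(P[...,0]-540)<70)&(abs(P[...,1]-315)<70); q=P[M]; print(n,np.percentile(q,[2,50,98],axis=0))
    M=(P[...,2]>51)&(P[...,2]<75)&(abs(P[...,0]-540)<40)&(abs(P[...,1]-315)<40); q=P[M]; print(len(q),np.percentile(q,[2,50,98],axis=0))
```

```text
300 [(64, 205, 76.2, -0.5), (66, 212, 67.1, 39.8), (68, 218, 65.6, 38.9), (70, 214, 63.9, 39.1), (72, 211, 62.2, 39.3), (74, 213, 60.7, 38.1), (76, 216, 58.7, 40.5), (78, 216, 57.1, 40.0), (80, 166, 55.9, 36.6), (82, 80, 55.9, 24.6), (84, 78, 54.0, 25.1), (122, 85, 19.6, 25.7), (124, 85, 17.7, 25.3), (126, 77, 15.0, 47.0), (128, 79, 13.3, 47.3), (130, 80, 11.5, 48.1), (132, 75, 9.7, 47.6), (134, 76, 8.0, 47.1), (136, 77, 6.2, 47.8), (138, 75, 4.4, 47.8), (140, 74, 2.7, 25.7), (150, 66, -6.9, 24.8), (152, 127, -8.5, 36.5), (154, 183, -10.3, 38.4), (156, 186, -12.3, 37.2), (158, 138, -13.9, 42.6), (160, 64, -15.8, 42.3), (162, 53, -17.7, 42.4), (214, 49, -67.4, 46.1), (216, 47, -69.4, 46.2), (218, 45, -71.6, 45.2), (220, 41, -73.2, 47.0), (222, 30, -74.3, 51.5), (224, 47, -75.9, 53.2), (226, 41, -78.4, 51.2), (228, 36, -81.2, 47.5), (230, 43, -83.7, 45.4), (262, 37, -116.9, 46.2), (264, 37, -118.9, 46.6), (266, 37, -121.2, 46.0), (268, 79, -123.5, 45.6), (270, 157, -128.0, 38.9), (272, 161, -130.7, 37.6), (274, 115, -136.9, 26.5)]
318 [(64, 219, 68.5, 41.2), (66, 216, 67.0, 40.4), (68,
[... 1794 characters left out ...]
-78.1, 52.4), (228, 43, -81.7, 45.5), (230, 46, -83.6, 45.8), (262, 38, -117.3, 44.8), (264, 37, -119.0, 46.3), (266, 46, -121.0, 46.6), (268, 120, -126.5, 37.0), (270, 156, -128.4, 37.9), (272, 135, -130.7, 37.5), (274, 86, -137.1, 25.9)]
blue [536.9 -60.5   0.6]
end stop [583.6  62.3  38.7]
bridge [570.6   9.7  48.5]
leaf [583.5  38.7  35.1]
wall [616.5 -54.   43.7]
wall [557.8 -54.   43.2]
carrier [586.2 -53.8  45.3]
scene0 [[491.  279.   39. ]
 [551.3 331.6  44.3]
 [586.2 375.5  49.5]]
171 [[514.9 302.9  51.6]
 [537.8 323.7  59.6]
 [553.8 343.6  70. ]]
side0 [[488.9 273.1  38.4]
 [534.8 307.2  43.4]
 [586.8 368.8  48.8]]
150 [[511.5 296.4  51.9]
 [529.9 312.6  58.3]
 [552.2 334.   68.5]]
```

Run:
```python
from h import *
print(to([588.2,-94,235],1.603))
```

```text
[array([-0.0326,  0.0031,  0.2046]), array([-0.002, -0.   , -0.031])]
```

Call:
{"api": "step_arm", "payload": {"plan": [[[-0.031,0.003,0.05],[0,0,-0.031],1],[[-0.031,0.003,0.1],[0,0,-0.031],1],[[-0.031,0.003,0.15],[0,0,-0.031],1],[[-0.031,0.003,0.195],[0,0,-0.031],1],[[-0.031,0.003,0.2],[0,0,-0.031],1]], "squeeze": 60}}

```text
clock: 2.6
tool_pos: [585.4, -89.6, 234.8]
eef_rot: [-3.129, -0.004, 1.607]
wrist_force: [-1.7, 0.7, -0.2]
gripper_width: 0.1
```

Run:
```python
from h import *
o=telemetry.get_obs();print(o['tool_pos'],o['wrist_force'],o['moment'])
print(to([588.2,-94,218],1.603))
grab('wrist','w2');grab('side','s2')
im,d,c=load('s2');cv2.imwrite('pics/s2c.png',cv2.resize(im[130:330,260:460,::-1],None,fx=3,fy=3))
```

```text
[585.44090613 -89.57245457 234.80855268] [-1.72011339  0.72079326 -0.21357998] [-0.03598454  0.0753521  -0.0248024 ]
[array([-0.0046,  0.0028,  0.0168]), array([-0.012, -0.004,  0.004])]
```

View pics/w2.png

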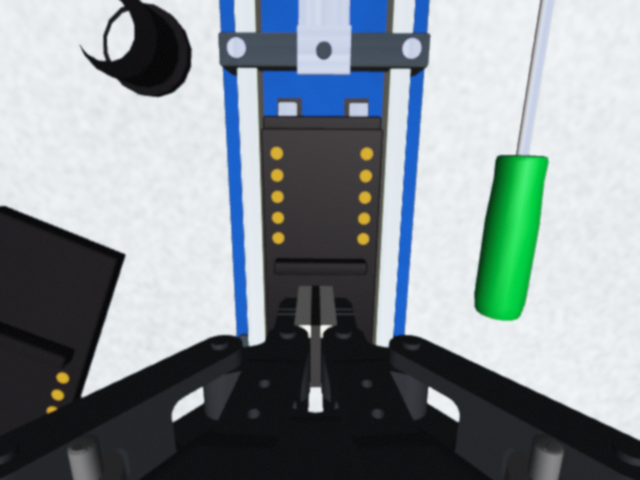

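View pics/s2c.png

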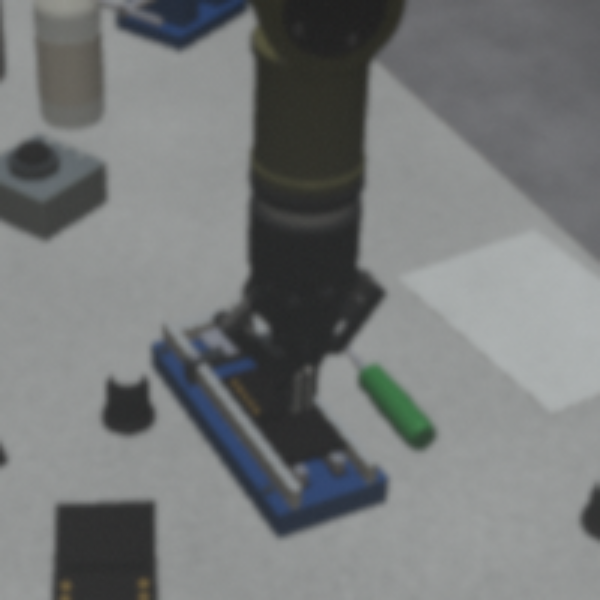

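Wrist view: closed fingertips at (316,290), directly behind the carrier's ridge (v 262–275), centred in the channel. Now align and lower.

Call:
{"api": "step_arm", "payload": {"plan": [[[-0.0045,0.003,0.004],[-0.012,-0.004,0],1],[[-0.0045,0.003,0.012],[-0.012,-0.004,0],1],[[-0.0045,0.003,0.015],[-0.012,-0.004,0],1],[[-0.0045,0.003,0.016],[-0.012,-0.004,0],1]]}}

```text
clock: 3.1
tool_pos: [591.0, -95.1, 223.8]
eef_rot: [3.133, 0.002, 1.606]
wrist_force: [0.0, -0.8, -0.3]
gripper_width: -0.1
```

Run:
```python
from h import *
o=telemetry.get_obs();print(o['tool_pos'],o['wrist_force'],o['moment'])
print(to([588.2,-94,212],1.603))
```

```text
[590.99967421 -95.14580447 223.84258538] [ 0.01694537 -0.79558177 -0.26396273] [ 0.01469732 -0.03872002 -0.02510737]
[array([ 0.0013, -0.0029,  0.0118]), array([0.009, 0.002, 0.003])]
```

Call:
{"api": "step_arm", "payload": {"plan": [[[0.001,-0.002,0.004],[0.008,0.002,0],1],[[0.001,-0.002,0.008],[0.008,0.002,0],1],[[0.001,-0.002,0.01],[0.008,0.002,0],1]]}}

```text
clock: 3.4
tool_pos: [588.9, -94.1, 213.8]
eef_rot: [3.141, 0.0, 1.606]
wrist_force: [0.1, -0.2, 5.2]
gripper_width: 0.1
```

Run:
```python
from h import *
o=telemetry.get_obs();print(o['tool_pos'],o['wrist_force'],o['moment'],o['eef_rot'])
print(to([588.2,-94,206],1.603))
```

```text
[588.92623403 -94.09051517 213.79796217] [ 0.08840343 -0.21475176  5.21867198] [ 0.18747214  0.25884202 -0.01391979] [3.14114053e+00 4.11523918e-05 1.60566303e+00]
[array([ 0.0001, -0.0007,  0.0078]), array([0.   , 0.   , 0.003])]
```

Call:
{"api": "step_arm", "payload": {"plan": [[[0,0,0.004],[0,0,0],1],[[0,0,0.008],[0,0,0],1],[[0,0,0.011],[0,0,0],1],[[0,0,0.011],[0,0,0],1]]}}

```text
clock: 3.8
tool_pos: [588.9, -94.2, 206.4]
eef_rot: [3.14, -0.0, 1.605]
wrist_force: [-7.0, 1.7, 32.0]
gripper_width: 0.1
```

Run:
```python
from h import *
o=telemetry.get_obs();print(o['tool_pos'],o['wrist_force'],o['moment'],o['eef_rot'])
print(to([588.2,-90,206],1.603))
```

```text
[588.86463912 -94.15757666 206.39810921] [-7.01923267  1.66657444 32.02415903] [0.44485049 1.639681   0.03144319] [ 3.14027901e+00 -3.63094031e-04  1.60529917e+00]
[array([ 0.0042, -0.0005,  0.0004]), array([ 0.001, -0.   ,  0.002])]
```

Call:
{"api": "step_arm", "payload": {"plan": [[[0.004,0,0.003],[0,0,0],1],[[0.008,0,0.003],[0,0,0],1],[[0.012,0,0.003],[0,0,0],1],[[0.016,0,0.003],[0,0,0],1]]}}

```text
clock: 4.2
tool_pos: [589.3, -84.1, 206.5]
eef_rot: [3.134, 0.009, 1.6]
wrist_force: [-1.5, -10.8, 19.5]
gripper_width: 0.3
```

Run:
```python
from h import *
o=telemetry.get_obs();print(o['tool_pos'],o['wrist_force'],o['moment'],o['eef_rot'])
grab('wrist','w3')
```

```text
[589.34536689 -84.11525777 206.45315664] [ -1.48571649 -10.79984974  19.51118043] [-2.41656221  0.43462258  0.02380668] [3.13439433 0.00884773 1.60010142]
```

View pics/w3.png

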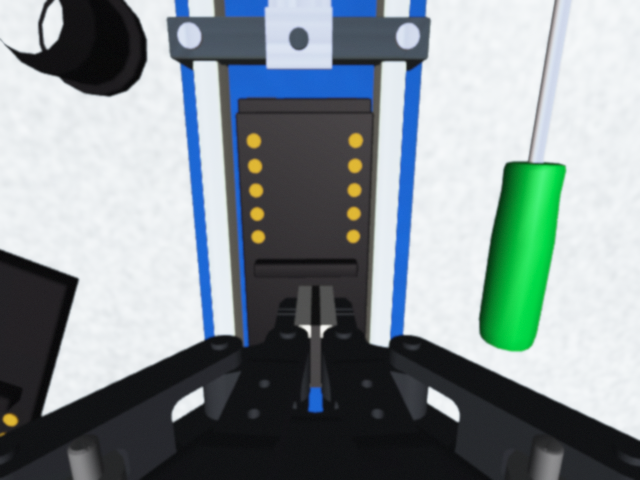

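Run:
```python
from h import *
np.set_printoptions(precision=1,suppress=True)
im,d,c=load('w3')
print('nose',ray(c,305,98,30),'ridge front/back top',ray(c,305,261,39.5),ray(c,305,275,39.5),'bridge near',ray(c,240,60,47), pt(c,d,240,55),'carrier z',pt(c,d,300,200),pt(c,d,280,300))
```

```text
nose [586.1  -5.8  30. ] ridge front/back top [587.6 -65.1  39.5] [587.7 -70.8  39.5] bridge near [565.8   3.1  47. ] [566.    4.4  47.6] carrier z [585.1 -42.6  34. ] [577.7 -83.9  34.2]
```

Call:
{"api": "step_arm", "payload": {"plan": [[[0.006,0.001,0.004],[0.006,-0.008,0],1],[[0.012,0.001,0.004],[0.006,-0.008,0],1],[[0.018,0.001,0.004],[0.006,-0.008,0],1]]}}

```text
clock: 4.55
tool_pos: [589.7, -75.0, 206.4]
eef_rot: [3.137, 0.031, 1.593]
wrist_force: [-6.0, -18.0, 28.6]
gripper_width: 0.2
```

Run:
```python
from h import *
o=telemetry.get_obs();print(o['tool_pos'],o['wrist_force'],o['moment'],o['eef_rot'])
grab('wrist','w4')
```

```text
[589.74360378 -74.95850867 206.3552759 ] [ -6.04041303 -18.02287898  28.64110441] [-4.07063421  1.34554472  0.00585693] [3.13683929 0.03067923 1.59255385]
```

View pics/w4.png

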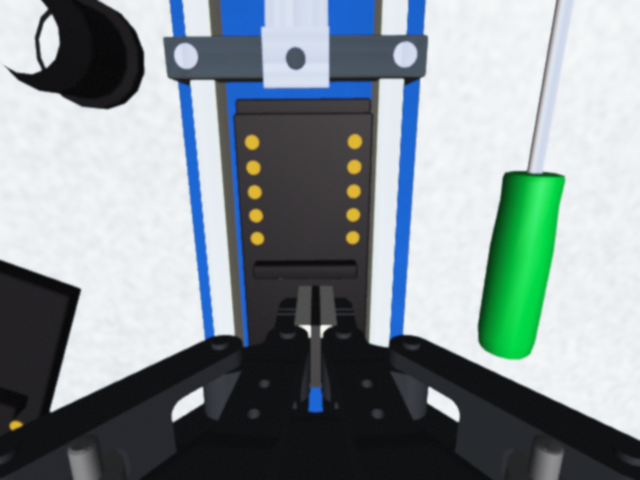

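Call:
{"api": "step_arm", "payload": {"plan": [[[0.006,-0.002,0.003],[0,-0.03,-0.01],1],[[0.012,-0.003,0.003],[0,-0.03,-0.01],1],[[0.018,-0.003,0.003],[0,-0.03,-0.01],1],[[0.024,-0.003,0.003],[0,-0.03,-0.01],1]]}}

```text
clock: 5.0
tool_pos: [587.9, -56.7, 206.2]
eef_rot: [3.13, 0.07, 1.597]
wrist_force: [-1.6, -12.6, 21.7]
gripper_width: -0.3
```

Run:
```python
from h import *
o=telemetry.get_obs();print(o['tool_pos'],o['wrist_force'],o['moment'],o['eef_rot'])
grab('wrist','w5')
```

```text
[587.92571244 -56.73136827 206.20976673] [ -1.58705156 -12.64214778  21.7033557 ] [-2.93735403  0.26107464 -0.03062652] [3.12953731 0.07032098 1.5972162 ]
```

View pics/w5.png

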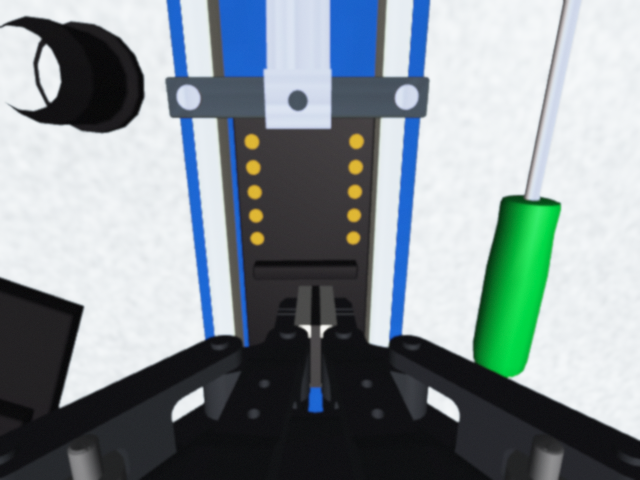

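Run:
```python
from h import *
print(to([586.8,-40,203],1.603))
```

```text
[array([ 0.016 , -0.0007,  0.0021]), array([ 0.012,  0.07 , -0.004])]
```

Call:
{"api": "step_arm", "payload": {"plan": [[[0.003,-0.0005,0.003],[0.003,0.02,-0.001],1],[[0.006,-0.0005,0.003],[0.006,0.04,-0.002],1],[[0.009,-0.0005,0.0025],[0.009,0.06,-0.003],1],[[0.012,-0.0005,0.002],[0.012,0.07,-0.004],1]]}}

```text
clock: 5.45
tool_pos: [588.6, -50.4, 206.5]
eef_rot: [3.135, 0.008, 1.596]
wrist_force: [-0.5, -8.4, 17.3]
gripper_width: 0.1
```

Run:
```python
from h import *
o=telemetry.get_obs();print(o['tool_pos'],o['wrist_force'],o['moment'],o['eef_rot'])
print(to([586.,-30,203],1.603))
```

```text
[588.62076853 -50.39480142 206.45343664] [-0.50627362 -8.42234797 17.28638721] [-2.1264442   0.12955282 -0.00480242] [3.13493966 0.0082032  1.59648894]
[array([ 0.0205, -0.0021,  0.0033]), array([ 0.007,  0.008, -0.006])]
```

Call:
{"api": "step_arm", "payload": {"plan": [[[0.005,-0.001,0.004],[0.005,0.015,-0.004],1],[[0.01,-0.002,0.004],[0.007,0.025,-0.006],1],[[0.015,-0.002,0.004],[0.007,0.035,-0.006],1],[[0.02,-0.002,0.004],[0.007,0.035,-0.006],1]]}}

```text
clock: 5.85
tool_pos: [588.2, -39.4, 206.4]
eef_rot: [3.133, -0.014, 1.594]
wrist_force: [-1.2, -15.0, 27.0]
gripper_width: 0.2
```

Run:
```python
from h import *
o=telemetry.get_obs();print(o['tool_pos'],o['wrist_force'],o['moment'],o['eef_rot'])
print(to([586.,-30,203],1.603))
grab('wrist','w6')
```

```text
[588.16412645 -39.36091018 206.39975458] [ -1.24425965 -14.98019429  26.9826801 ] [-3.42254048  0.34967618 -0.02424255] [ 3.13255619 -0.01428386  1.59444574]
[array([ 0.0094, -0.002 ,  0.0035]), array([ 0.009, -0.014, -0.009])]
```

View pics/w6.png

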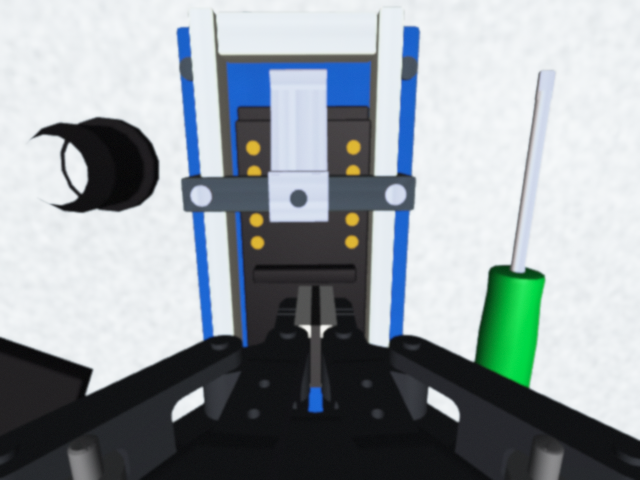

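Carrier's nose (v≈107–120) is now under the leaf, end stop edge at v≈58; carrier still level and down. Continue.

Call:
{"api": "step_arm", "payload": {"plan": [[[0.005,-0.001,0.004],[0.005,0.0,-0.004],1],[[0.01,-0.002,0.004],[0.007,0.0,-0.006],1],[[0.014,-0.002,0.004],[0.007,0.005,-0.006],1],[[0.017,-0.002,0.004],[0.007,0.005,-0.006],1]]}}

```text
clock: 6.3
tool_pos: [587.8, -30.9, 206.4]
eef_rot: [3.131, -0.006, 1.593]
wrist_force: [-1.7, -19.0, 23.6]
gripper_width: 0.2
```

Run:
```python
from h import *
np.set_printoptions(precision=2,suppress=True)
o=telemetry.get_obs();print(o['tool_pos'],o['wrist_force'],o['moment'],o['eef_rot'])
print(to([586.,-20,203],1.603))
grab('wrist','w7')
```

```text
[587.79 -30.86 206.41] [ -1.67 -19.03  23.63] [-4.07  0.33 -0.  ] [ 3.13 -0.01  1.59]
[array([ 0.01, -0.  ,  0.  ]), array([ 0.01, -0.01, -0.01])]
```

View pics/w7.png

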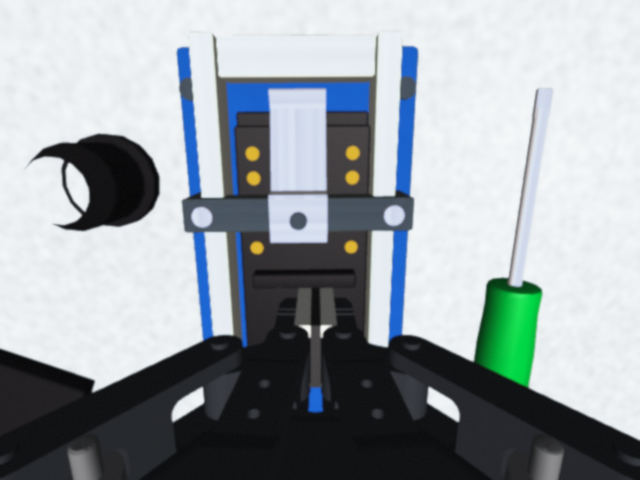

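Run:
```python
from h import *
np.set_printoptions(precision=1,suppress=True)
im,d,c=load('w7')
print('nose',ray(c,250,112,30),'stop top edge',ray(c,250,77,39),'ridge',ray(c,305,271,39.5),ray(c,305,286,39.5),'bridge near',ray(c,240,231,47))
```

```text
nose [565.4  44.8  30. ] stop top edge [567.1  55.4  39. ] ridge [586.8 -13.5  39.5] [586.9 -19.6  39.5] bridge near [563.7   3.6  47. ]
```

Call:
{"api": "step_arm", "payload": {"plan": [[[0.005,0,0.003],[0.005,0.0,-0.004],1],[[0.01,0,0.003],[0.007,0.0,-0.006],1],[[0.013,0,0.003],[0.007,0.005,-0.006],1],[[0.016,0,0.003],[0.007,0.005,-0.006],1]]}}

```text
clock: 6.75
tool_pos: [588.1, -23.8, 206.4]
eef_rot: [3.133, 0.002, 1.591]
wrist_force: [-4.1, -18.0, 21.2]
gripper_width: -0.1
```

Run:
```python
from h import *
np.set_printoptions(precision=3,suppress=True)
o=telemetry.get_obs();print(o['tool_pos'],o['wrist_force'],o['moment'],o['eef_rot'])
print(to([586.,-16,203],1.603))
grab('wrist','w8')
```

```text
[588.078 -23.813 206.444] [ -4.061 -18.015  21.189] [-3.845  0.791  0.011] [3.133 0.002 1.591]
[array([ 0.008, -0.002,  0.003]), array([ 0.008,  0.002, -0.012])]
```

View pics/w8.png

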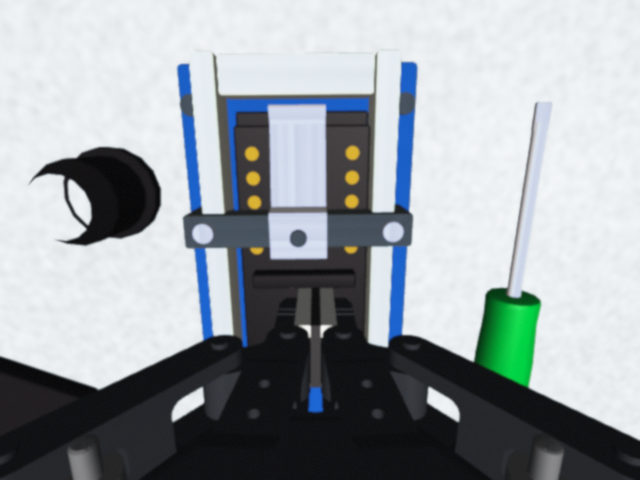

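Call:
{"api": "step_arm", "payload": {"plan": [[[0.005,-0.0005,0.003],[0.005,0.0,-0.006],1],[[0.009,-0.001,0.003],[0.007,0.0,-0.01],1],[[0.011,-0.001,0.003],[0.007,0.005,-0.01],1],[[0.013,-0.001,0.003],[0.007,0.005,-0.01],1]]}}

```text
clock: 7.2
tool_pos: [588.1, -18.6, 206.4]
eef_rot: [3.134, 0.009, 1.594]
wrist_force: [-3.4, -15.4, 20.9]
gripper_width: -0.1
```

Run:
```python
from h import *
np.set_printoptions(precision=3,suppress=True)
o=telemetry.get_obs();print(o['tool_pos'],o['wrist_force'],o['moment'],o['eef_rot'])
grab('wrist','w9')
```

```text
[588.083 -18.577 206.441] [ -3.357 -15.419  20.872] [-3.354  0.459 -0.026] [3.134 0.009 1.594]
```

View pics/w9.png

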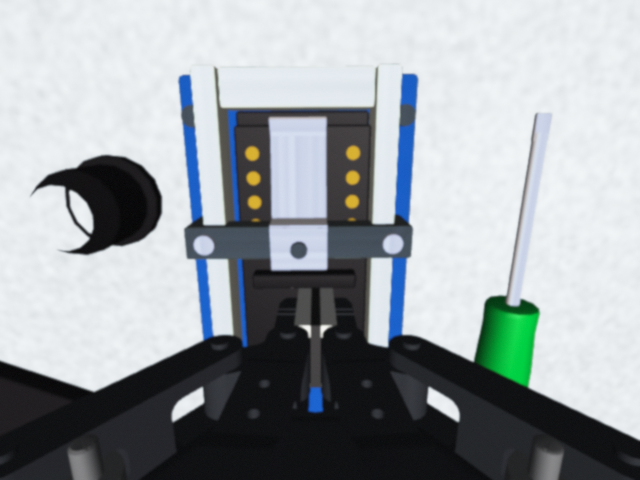

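Run:
```python
from h import *
np.set_printoptions(precision=1,suppress=True)
im,d,c=load('w9')
print('nose',ray(c,250,112,30),'stop top edge',ray(c,250,107,39),'ridge',ray(c,305,271,39.5),ray(c,305,286,39.5),'bridge near',ray(c,240,257,47))
```

```text
nose [565.2  54.5  30. ] stop top edge [566.7  55.5  39. ] ridge [586.5  -3.5  39.5] [586.6  -9.7  39.5] bridge near [563.2   4.   47. ]
```

Call:
{"api": "step_arm", "payload": {"plan": [[[0.005,-0.0005,0.003],[0.005,0.01,-0.006],1],[[0.009,-0.001,0.003],[0.007,0.01,-0.008],1],[[0.011,-0.001,0.003],[0.007,0.01,-0.008],1],[[0.011,-0.001,0.003],[0.007,0.01,-0.008],1]]}}

```text
clock: 7.65
tool_pos: [588.2, -17.3, 206.5]
eef_rot: [3.135, 0.013, 1.594]
wrist_force: [-1.2, -17.9, 20.6]
gripper_width: -0.1
```

Run:
```python
from h import *
np.set_printoptions(precision=3,suppress=True)
o=telemetry.get_obs();print(o['tool_pos'],o['wrist_force'],o['moment'],o['eef_rot'])
grab('wrist','w10')
```

```text
[588.183 -17.342 206.47 ] [ -1.158 -17.9    20.554] [-3.989  0.399  0.021] [3.135 0.013 1.594]
```

View pics/w10.png

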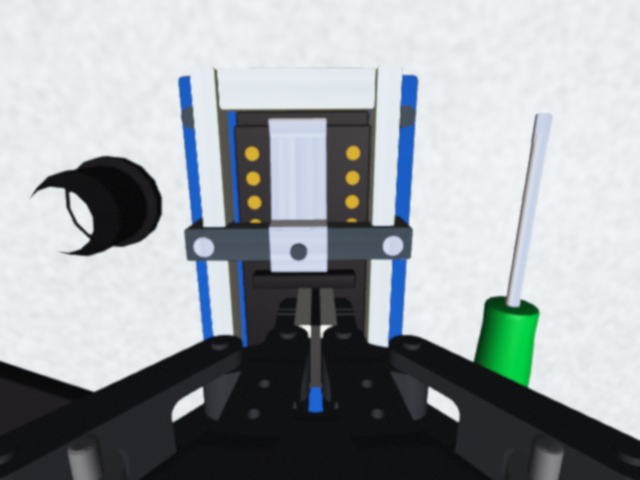

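Call:
{"api": "step_arm", "payload": {"plan": [[[0.008,-0.0005,0.003],[0.005,0.015,-0.006],1],[[0.015,-0.001,0.003],[0.007,0.015,-0.008],1],[[0.02,-0.001,0.003],[0.007,0.015,-0.008],1],[[0.02,-0.001,0.003],[0.007,0.015,-0.008],1],[[0.02,-0.001,0.003],[0.007,0.015,-0.008],1]]}}

```text
clock: 8.2
tool_pos: [588.1, -15.2, 206.5]
eef_rot: [3.135, 0.023, 1.586]
wrist_force: [-0.4, -33.9, 20.2]
gripper_width: -0.1
```

Run:
```python
from h import *
np.set_printoptions(precision=3,suppress=True)
o=telemetry.get_obs();print(o['tool_pos'],o['wrist_force'],o['moment'],o['eef_rot'])
im,d,c=grab('wrist','w11')
a,_,_=load('w10'); cv2.imwrite('pics/cmp.png',np.hstack([cv2.resize(x[60:160,220:390,::-1],None,fx=2.3,fy=4,interpolation=cv2.INTER_CUBIC) for x in (a,im)]))
```

```text
[588.077 -15.18  206.526] [ -0.42  -33.86   20.207] [-7.247  0.312  0.01 ] [3.135 0.023 1.586]
```

View pics/cmp.png

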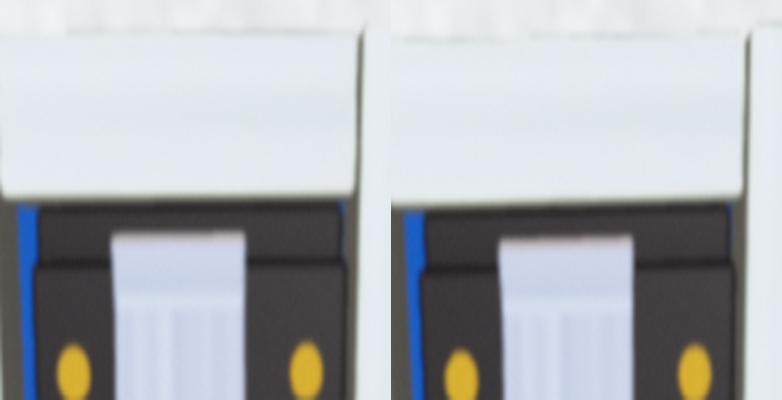

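Force along the slide rose to 34 N without further motion and no blue gap remains between nose and stop: carrier is home. Releasing: ease the push first, then straight up.

Call:
{"api": "step_arm", "payload": {"plan": [[[0.003,0,0.001],[0,0,0],1],[[0.002,0,-0.004],[0,0,0],1],[[0.001,0,-0.012],[0,0,0],1],[[0.0,0,-0.03],[0,0,0],1],[[0.0,0,-0.06],[0,0,0],1]]}}

```text
clock: 8.75
tool_pos: [586.8, -12.8, 265.6]
eef_rot: [3.139, 0.022, 1.587]
wrist_force: [0.3, -0.2, 0.2]
gripper_width: 0.1
```

Call:
{"api": "step_arm", "payload": {"plan": [[[0.0,0,-0.045],[0,0.02,0],1],[[0.0,0,-0.09],[0,0.02,0],1],[[-0.03,0,-0.13],[0,0.02,0],1],[[-0.03,0,-0.13],[0,0.02,0],1]]}}

```text
clock: 9.15
tool_pos: [588.3, -43.8, 402.3]
eef_rot: [3.127, 0.006, 1.583]
wrist_force: [1.2, -1.2, -0.3]
gripper_width: 0.1
```

Run:
```python
from h import *
np.set_printoptions(precision=3,suppress=True)
o=telemetry.get_obs();print(o['tool_pos'],o['wrist_force'],o['moment'],o['eef_rot'])
im,d,c=grab('wrist','w12')
```

```text
[588.322 -43.835 402.26 ] [ 1.172 -1.161 -0.284] [-0.04  -0.025 -0.015] [3.127 0.006 1.583]
```

View pics/w12.png

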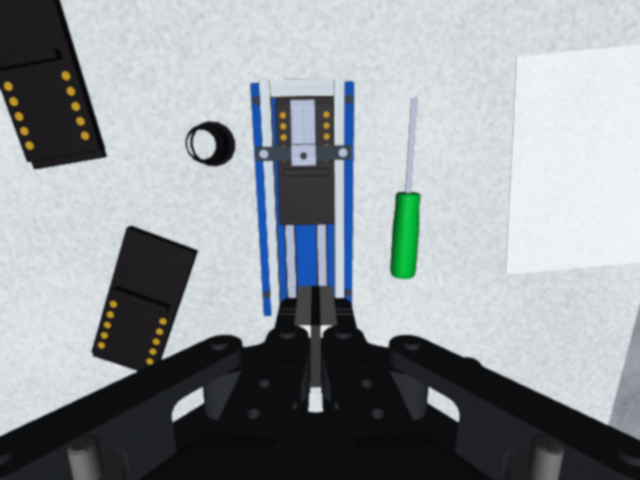

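Run:
```python
from h import *
np.set_printoptions(precision=1,suppress=True)
im,d,c=load('w12'); P=cloud(c,d); g=cv2.cvtColor(im,cv2.COLOR_RGB2GRAY).astype(int)
for u in (284,326): print([(v,int(g[v,u]),round(float(P[v,u,1]),1),round(float(P[v,u,2]),1)) for v in range(90,108,1)])
print([(v,int(g[v,300]),round(float(P[v,300,1]),1),round(float(P[v,300,2]),1)) for v in range(164,230,2)])
cv2.imwrite('pics/w12c.png',cv2.resize(im[75:235,240:370,::-1],None,fx=4.5,fy=3.7,interpolation=cv2.INTER_CUBIC))
# tester view target
print(to([535,280,420],1.583))
```

```text
[(90, 213, 59.6, 40.2), (91, 213, 58.8, 39.9), (92, 214, 58.0, 40.6), (93, 213, 57.5, 38.4), (94, 205, 56.5, 39.6), (95, 178, 55.9, 38.7), (96, 131, 55.7, 32.9), (97, 80, 55.0, 31.5), (98, 50, 54.4, 30.4), (99, 48, 53.5, 30.7), (100, 52, 52.6, 31.9), (101, 54, 52.0, 29.5), (102, 49, 51.1, 31.2), (103, 48, 50.0, 34.6), (104, 53, 49.1, 35.2), (105, 57, 48.4, 34.3), (106, 57, 47.7, 33.1), (107, 58, 46.9, 33.8)]
[(90, 210, 60.3, 38.1), (91, 211, 59.4, 39.6), (92, 212, 58.6, 39.2), (93, 212, 57.7, 40.4), (94, 201, 57.1, 39.1), (95, 160, 56.5, 37.5), (96, 96, 56.4, 31.2), (97, 53, 55.7, 30.2), (98, 49, 54.9, 30.1), (99, 53, 54.0, 30.8), (100, 57, 53.3, 29.9), (101, 56, 52.4, 30.6), (102, 52, 51.2, 35.6), (103, 53, 50.6, 33.4), (104, 56, 49.7, 34.0), (105, 59, 49.0, 33.1), (106, 58, 48.2, 33.0), (107, 59, 47.3, 34.6)]
[(164, 177, 0.5, 48.0), (166, 88, -1.9, 36.4), (168, 44, -3.7, 35.7), (170, 50, -4.9, 43.2), (172, 59, -6.4, 45.0), (174, 52, -8.2, 44.0), (176, 47, -10.4, 38.6), (178, 54, -12.3, 36.9), (180, 53, -14.0, 37.7), (182, 53, -15.8, 37.3), (184, 53, -17.5, 37.8), (186, 52, -19.3, 37.1), (188, 54, -21.1, 37.4), (190, 53, -23.0, 35.9), (192, 53, -24.7, 37.0), (194, 53, -26.3, 38.2), (196, 53, -28.1, 37.8), (198, 53, -29.8, 38.5), (200, 53, -31.7, 37.7), (202, 53, -33.3, 39.1), (204, 53, -35.1, 38.8), (206, 52, -37.1, 37.7), (208, 51, -39.0, 37.5), (210, 52, -40.6, 38.7), (212, 49, -42.5, 38.4), (214, 53, -44.2, 38.7), (216, 51, -46.0, 39.1), (218, 50, -47.9, 38.6), (220, 51, -49.5, 40.0), (222, 51, -51.4, 39.8), (224, 54, -53.5, 38.4), (226, 72, -58.2, 26.0), (228, 78, -60.1, 26.0)]
[array([ 0.3, -0. , -0. ]), array([0., 0., 0.])]
```

View pics/w12c.png

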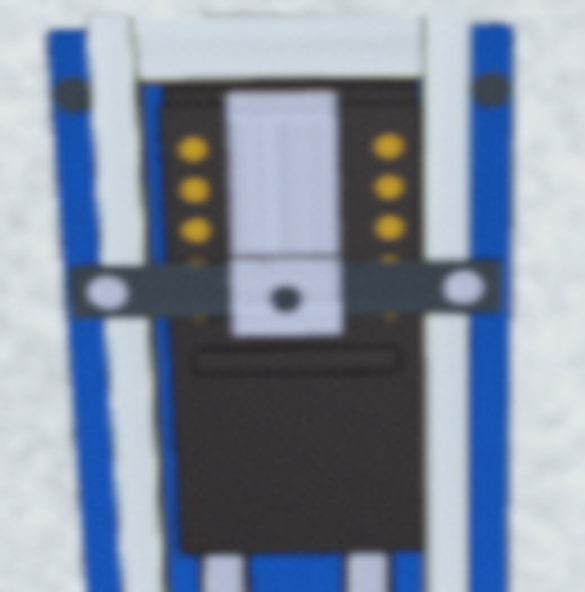

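Carrier is home (nose y≈56 against stop face, rear −54, rear raised ~5 mm as described). Now the tester.

Call:
{"api": "step_arm", "payload": {"plan": [[[0.3,-0.06,-0.02],[0,0,0],1],[[0.3,-0.06,-0.02],[0,0,0],1],[[0.3,-0.06,-0.02],[0,0,0],1],[[0.3,-0.06,-0.02],[0,0,0],1],[[0.3,-0.06,-0.02],[0,0,0],1]]}}

```text
clock: 9.7
tool_pos: [532.8, 207.1, 412.4]
eef_rot: [3.136, 0.003, 1.587]
wrist_force: [0.7, 0.7, 0.6]
gripper_width: -0.1
```

Call:
{"api": "step_arm", "payload": {"plan": [[[0.06,-0.01,0],[0,0,0],1],[[0.07,-0.01,0],[0,0,0],1],[[0.07,-0.01,0],[0,0,0],1]]}}

```text
clock: 10.0
tool_pos: [518.6, 283.8, 409.9]
eef_rot: [3.141, 0.0, 1.598]
wrist_force: [0.0, -1.0, -0.5]
gripper_width: -0.1
```

Run:
```python
from h import *
np.set_printoptions(precision=3,suppress=True)
o=telemetry.get_obs();print(o['tool_pos'],o['wrist_force'],o['eef_rot'])
im,d,c=grab('wrist','w13')
```

```text
[518.577 283.754 409.94 ] [ 0.017 -0.96  -0.503] [3.141 0.    1.598]
```

View pics/w13.png

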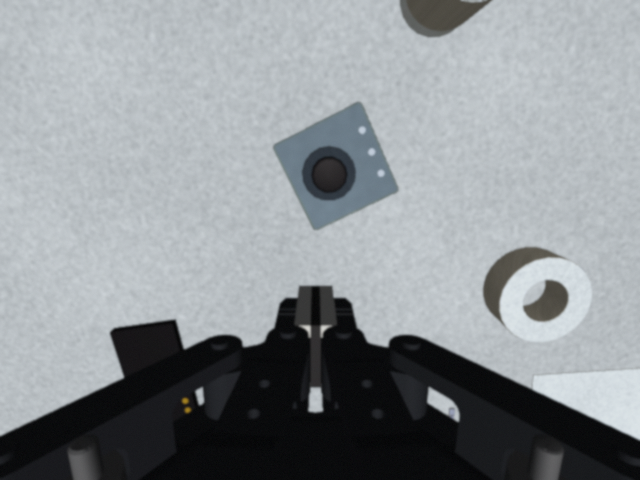

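Tester at (335,165), black cap centre (329,174) with dark collar around it; tape at (545,295), one look-alike carrier at bottom left.

Run:
```python
from h import *
np.set_printoptions(precision=1,suppress=True)
im,d,c=load('w13'); g=cv2.cvtColor(im,cv2.COLOR_RGB2GRAY); 
m=(g<55).astype(np.uint8); m[210:]=0; k,l,s,ce=cv2.connectedComponentsWithStats(m)
i=1+np.argmax(s[1:,4]); print(s[i],ce[i]); u,v=ce[i]
P=cloud(c,d); z=np.median(P[l==i][:,2]); print('capz',z,'centre',ray(c,u,v,z),'mean',P[l==i].mean(0))
print('row z',[(x,round(float(P[174,x,2]),0)) for x in range(290,372,3)])
p=ray(c,u,v,z); print(to([p[0],p[1],250],1.598), to([p[0],p[1],173+z+8],1.598))
```

```text
[ 309  149   40   46 1244] [328.6 173.9]
capz 67.29675569090321 centre [530.4 323.   67.3] mean [530.3 322.9  67.2]
row z [(290, 45.0), (293, 47.0), (296, 47.0), (299, 46.0), (302, 46.0), (305, 59.0), (308, 58.0), (311, 57.0), (314, 68.0), (317, 68.0), (320, 67.0), (323, 68.0), (326, 67.0), (329, 67.0), (332, 67.0), (335, 68.0), (338, 67.0), (341, 68.0), (344, 68.0), (347, 65.0), (350, 58.0), (353, 58.0), (356, 45.0), (359, 45.0), (362, 46.0), (365, 45.0), (368, 46.0), (371, 46.0)]
[array([0. , 0. , 0.2]), array([ 0.,  0., -0.])] [array([0. , 0. , 0.2]), array([ 0.,  0., -0.])]
```

Call:
{"api": "step_arm", "payload": {"plan": [[[0.02,0.006,0.04],[0,0,0],1],[[0.039,0.0128,0.08],[0,0,0],1],[[0.039,0.0128,0.12],[0,0,0],1],[[0.039,0.0128,0.15],[0,0,0],1],[[0.039,0.0128,0.15],[0,0,0],1]]}}

```text
clock: 10.55
tool_pos: [529.9, 316.9, 255.2]
eef_rot: [-3.134, 0.009, 1.592]
wrist_force: [-1.0, -0.5, 0.4]
gripper_width: -0.0
```

Run:
```python
from h import *
np.set_printoptions(precision=4,suppress=True)
o=telemetry.get_obs();print(o['tool_pos'],o['wrist_force'],o['eef_rot'])
print(to([530.4,323,242],1.598))
```

```text
[529.8588 316.9499 255.207 ] [-1.006  -0.5042  0.3743] [-3.1337  0.0092  1.5923]
[array([0.0062, 0.0008, 0.0131]), array([-0.008,  0.009, -0.006])]
```

Call:
{"api": "step_arm", "payload": {"plan": [[[0.006,0.001,0.004],[-0.008,0.009,0],1],[[0.006,0.001,0.008],[-0.008,0.009,0],1],[[0.006,0.001,0.01],[-0.008,0.009,0],1]]}}

```text
clock: 10.85
tool_pos: [531.0, 323.1, 246.2]
eef_rot: [3.14, -0.001, 1.592]
wrist_force: [0.9, 0.6, -0.1]
gripper_width: -0.1
```

Run:
```python
from h import *
np.set_printoptions(precision=4,suppress=True)
o=telemetry.get_obs();print(o['tool_pos'],o['wrist_force'],o['eef_rot'])
print(to([530.4,323,234],1.598))
```

```text
[531.0228 323.0677 246.1558] [ 0.8936  0.649  -0.1303] [ 3.1399 -0.001   1.5922]
[array([-0.0001, -0.0006,  0.0122]), array([ 0.002, -0.001, -0.006])]
```

Press to below full travel, hold, and check that the force passes 5 N at a hard stop.

Call:
{"api": "step_arm", "payload": {"plan": [[[0,-0.0006,0.005],[0,0,0],1],[[0,-0.0006,0.01],[0,0,0],1],[[0,-0.0006,0.014],[0,0,0],1],[[0,-0.0006,0.016],[0,0,0],1],[[0,-0.0006,0.016],[0,0,0],1]]}}

```text
clock: 11.35
tool_pos: [531.0, 323.1, 234.1]
eef_rot: [3.138, -0.003, 1.592]
wrist_force: [-6.6, -2.8, 28.2]
gripper_width: -0.1
```

Run:
```python
from h import *
np.set_printoptions(precision=4,suppress=True)
o=telemetry.get_obs();print(o['tool_pos'],o['wrist_force'],o['eef_rot'])
```

```text
[531.0279 323.144  234.09  ] [-6.5582 -2.7508 28.2328] [ 3.1378 -0.003   1.5918]
```

Button bottomed: tip at 61 mm (6 mm down) with 28 N, well over the 5 N spring. Let go.

Call:
{"api": "step_arm", "payload": {"plan": [[[0,0,0],[0,0,0],1],[[0,0,-0.01],[0,0,0],1],[[0,0,-0.05],[0,0,0],1],[[-0.02,0,-0.1],[0,0,0],1],[[-0.05,0,-0.15],[0,0,0],1]]}}

```text
clock: 11.85
tool_pos: [531.0, 279.9, 375.0]
eef_rot: [3.138, -0.004, 1.595]
wrist_force: [1.3, 0.5, 1.0]
gripper_width: -0.5
```

Call:
{"api": "step_arm", "payload": {"plan": [[[-0.03,-0.01,-0.03],[0,0,0],1],[[-0.03,-0.01,-0.03],[0,0,0],1],[[-0.03,-0.01,-0.03],[0,0,0],1]]}}

```text
clock: 12.15
tool_pos: [521.6, 249.1, 405.6]
eef_rot: [3.137, -0.005, 1.594]
wrist_force: [-0.7, 0.3, -0.3]
gripper_width: 0.2
```

Run:
```python
from h import *
np.set_printoptions(precision=1,suppress=True)
o=telemetry.get_obs();print(o['tool_pos'],o['wrist_force'],o['qd'])
im,d,c=grab('wrist','w14');print('cap z',pt(c,d,*np.round(proj(c,[530.4,323,67]))))
im,d,c=grab('scene','s14')
im2,d2,c2=grab('side','s15')
cv2.imwrite('pics/fin.png',np.hstack([cv2.resize(im[190:340,180:460,::-1],(400,300)),cv2.resize(im2[160:330,220:440,::-1],(400,300))]))
```

```text
[521.6 249.1 405.6] [-0.7  0.3 -0.3] [-0.  0. -0. -0. -0. -0.  0.]
cap z [530.  323.   68.9]
```

View pics/fin.png

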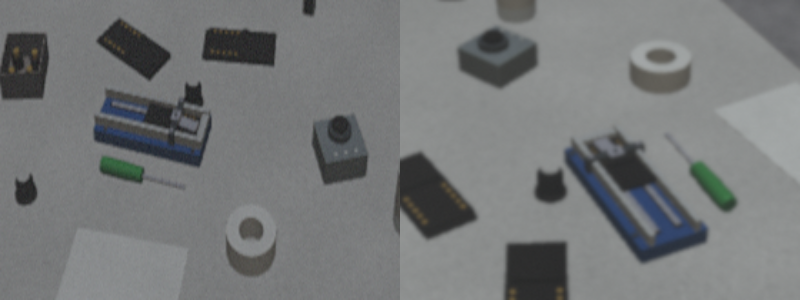

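Both views show the carrier home beyond the bridge, button back up (cap z≈68), plugs, driver and tape in place, robot clear.

```bash
python3 -c "
from rig import job
print(job.hand_in())"
```

```text
the job is handed in; nothing more can be done
None
```

The carrier is home in the jig and the start button was pressed fully and released. I handed the job in at about 12.3 s on the robot's clock.

- **Carrier:** I pressed it flush with the closed fingertips at about 20–30 N. I kept it down while sliding it under the bridge and the leaf spring to the end stop. At the stop the sliding force rose from 18 N to 34 N with almost no further motion.
- **Check after letting go:** The nose is at y≈56 mm, against the stop face at about the same place. The carrier's rear has risen about 5 mm, as the description says it will.
- **Start button:** I pushed it down 6 mm to its hard stop with 28 N. Afterwards the cap was back up at about 68 mm, against 67 mm before.
- **Other things on the bench:** The last pictures show the plugs, driver, tape and spare carriers where they were. I did not measure them again. I also did not look again at the bottle and cutters, which are outside the last crops, but the arm did not go near them.
- **Disagreements:** Mid-slide the tool tilted by up to 0.07 rad because I had a correction sign wrong; I fixed this during the slide. The carrier runs about 1–2 mm to one side within the channel's clearance. No check failed.

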